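# Change the core on the yarn ball winder

## Task

The small core has been left sitting on the ball winder's tilted spindle. Lift it off and stand it upright in the free end of the wooden tray, then put the tall core from the tray on the spindle and turn it under light pressure until its notched foot drops over the drive pin and it sits fully home, and let go. Do not force it, and leave the button jar, the sewing tin and the darning egg where they are.

Things in the scene. Friction and masses are not known exactly. Their poses are not given: they have to be found in the camera images.
- winder: wooden yarn ball winder, fixed on suction feet. Origin on the work surface under the hub, z up. Board (top 30 mm high) spans x -70 to +130 mm, y -48 to +48 mm, crank wheel at its +x end, its knob 90 mm high. A steel wire yarn guide stands at local (60, 40) mm and ends in an eye at (60, 0) mm, 197 mm high. The spindle leans 30 degrees from vertical toward local -x.
- seat (a point): centre of the hub face (74 mm across) on which a core's foot sits when fully home, 88 mm above the work surface. Its z axis is the spindle's axis, pointing out along it (30 degrees from vertical, toward the winder's -x side); its y axis is level.
- drive_pin (a point): centre of the steel cross pin, 7 mm above the seat on the spindle's axis (same axes as seat). The pin is 6 mm thick, 56 mm long, square through the spindle. Its angle about the spindle is random and not given: see it or feel for it. Stiff gearing holds hub and pin against less than about 0.6 N m. A core standing on the pin is 10 mm short of home.
- spindle_end (a point): centre of the free end of the winder's steel spindle, 80 mm from the seat (same axes as seat). The spindle is 30 mm thick up to 68 mm from the seat, then tapers to 20 mm at 79 mm.
- tall_core: tall winding core of turned wood, 130 mm long, about 140 g, standing loose and upright in the tray. Barrel 54 mm across from 21 mm up to its open top; bore 33.5 mm right through; flange 72 mm across, 13 to 21 mm above the foot's underside. Origin at the centre of the foot's underside, z along the core to its top. Its foot is notched: see tall_foot.
- tall_foot (a point): centre of the tall core's foot, at the level of the notches' roof, 13 mm above the underside. The foot (lowest 13 mm, 69 mm across) has four radial notches, 12 mm wide and 13 mm deep, on the core's +x, -x, +y and -y axes, so it fits over the pin at each quarter turn with about 7 degrees of play each way.
- small_core: small winding core of the same wood with the same foot, notches, flange and bore, but 90 mm long, barrel 46 mm across, about 80 g. At the start it is loose on the spindle, mostly standing on the cross pin 10 mm from home. Origin at the centre of the foot's underside, z along the core to its top.
- tray: open plywood tray, fixed, 300 x 120 mm outside, 28 mm high, walls and floor 6 mm. Origin at the centre of its underside, x along its length, z up. The tall core and the button jar stand in it at about x = -95 and x = -5 mm, either way round; the +x end is free, room for a core's foot centred at about x = +90 mm.
- jar: clear button jar with a metal screw lid, 72 mm across, 120 mm tall, loose, standing in the tray about 90 mm (centre to centre) from the tall core. Origin at the centre of its underside. Bystander.
- tin: round yellow plastic sewing tin with its lid pressed on, 144 mm across, 71 mm tall, a thimble on top 24 mm tall, loose. Origin at the centre of its underside. Bystander.
- egg: wooden darning egg standing on its flattened end, handle up, 66 mm across, 128 mm tall, loose. Origin at the centre of its underside. Bystander.

How it is judged (in metres and radians):
On the way, in this order (a step that is already met when the one before it is completed fails the run):
1. the small core stands upright in the free end of the tray, released (x of small_core in the frame of tray between 0.05 and 0.12 m and y of small_core in the frame of tray between -0.03 and 0.03 m and z of small_core in the frame of tray below 0.012 m and angle between small_core's own z axis and vertical below 0.1 rad and contact force between the fingers and small_core below 0.1 N), for 0.2 s.
2. the tall core is fully home on the winder's spindle, its foot over the drive pin (z of tall_core in the frame of seat below 0.004 m and distance between tall_core and seat below 0.007 m and angle between the z axis of tall_core and the z axis of seat, either way round below 0.08 rad), for 0.2 s.
At the end, for the whole second after the job is handed in: the tall core sits on the spindle with its foot over the drive pin, within 4 mm of fully home and in line with the spindle within 0.08 rad; the small core stands upright (within 0.1 rad) on the floor of the tray's free (+x) end; both are released and at rest (all of step 2 and linear speed of each of tall_core, small_core below 0.02 m/s and x of small_core in the frame of tray between 0.05 and 0.12 m and y of small_core in the frame of tray between -0.03 and 0.03 m and z of small_core in the frame of tray below 0.012 m and angle between small_core's own z axis and vertical below 0.1 rad); the robot touches nothing.
It fails at once if the tall core is forced: pressed on the winder with more than 40 N (contact force between tall_core and winder above 40 N).
It fails at once if the button jar is shifted by more than 20 mm or tipped (distance of jar from where it was at the start of the episode above 0.02 m or angle between jar's own z axis and vertical above 0.3 rad).
It fails at once if the sewing tin is shifted by more than 20 mm or tipped (distance of tin from where it was at the start of the episode above 0.02 m or angle between tin's own z axis and vertical above 0.3 rad).
It fails at once if the darning egg is shifted by more than 20 mm or tipped (distance of egg from where it was at the start of the episode above 0.02 m or angle between egg's own z axis and vertical above 0.3 rad).
It also fails if it takes over 61 s, if anything falls off the work surface, if the arm or the gripper's body presses on something with over 40 N, if the wrist force passes 120 N, or if a joint passes its speed limit or range.

## Robot

A 6-joint arm with a two-finger parallel gripper is mounted at the origin on the work surface. World frame = base frame: x ahead of the robot, y to its left, z up, the work surface at z = 0. Lengths are in m, angles in degrees, forces in N, time in s.
With the tool pointing down it reaches from about 0.4 to 0.825 m from the base axis. Payload 7 kg.
Tool frame: the origin (TCP) lies midway between the tips of the shut fingers; the grasp point (between the pads) lies 19 mm behind it; z points along the fingers, y is the line along which they close (so a half turn about z gives the same grasp; the last joint's range is limited). The gripper opens to 88 mm and grips with 3 to 60 N. Pads are 19 mm wide; open, the fingers measure 130 mm over their backs; the gripper's body (78 mm by 193 mm) begins 47 mm behind the grasp point.
Start: joints at [86.064, 20.546, 0.682, 0, -70.136, -16.507], TCP at [0.236, 0.632, 0.198] pointing down, gripper open.
Joint ranges: [-176.03, 176.03], [-82.01, 121.73], [-58.28, 71.71], [-173.87, 95.51], [-174.79, -0.11], [-173.66, 173.66]. Speed limits (degrees/s): [136.94, 136.94, 172.46, 180, 180, 180].

## Interface

Orientations are given as [roll, pitch, yaw] about the fixed x, y, z axes, in that order (R = Rz(yaw) Ry(pitch) Rx(roll)).
In Python, from plant import ctrl gives the robot as it stands.
- The arm moves only by the tool arm_command, never from a script. Its argument "steps" is a list of rows, each an object with "translation": the shift along the tool's x, y, z in mm, a list of three; "rotation": the turn, a rotation vector about the tool's x, y, z in units of 5 degrees (1.0 is 5 degrees), a list of three; "claw": the finger opening in mm, from 0 to 87.6. In form: [{"translation": [x, y, z], "rotation": [rx, ry, rz], "claw": claw}, ...]. A call has 1 to 5 rows; each row is the pose to reach, as a shift and turn from the pose commanded when the call began, along the tool's axes at that moment; what a row does not reach only later rows make up. A row lasts 1/10 s, in which the tool goes at most 50 mm and 8.59 degrees, less where a joint would pass 70% of its speed; a pose out of reach is approached as far as the arm can. A call with a gripper value outside its range is refused whole. The fingers move at their own pace and stop on an object; the grip force is fixed at half the most. Time passes only in rows, so rows that repeat a pose let the fingers close. It gives the time, the measured TCP pose, the force, the opening and the grip force at its end, in the units of the state.
- ctrl.get_obs(): the state, without advancing time (a new reading comes with each control period).
- ctrl.snapshot(name): name is "scene" or "top" or "wrist"; returns (picture, depth): 420x560x3 uint8, red, green, blue; 420x560 float32, m along the optical axis (not along the pixel's ray), 0 where there is no reading.
- ctrl.calibration(name): a dict with "vertical_fov" (degrees; the focal length in pixels is half the picture's height over the tangent of half this angle, whatever the lens; pixels are square), "cx", "cy" (the principal point, pixels), "rvec" (rotation vector, rad) and "tvec" (3), from world to camera coordinates, as OpenCV has them; the wrist camera has in their place "hand_eye" (4x4, takes a point from camera to tool coordinates, whose origin is the TCP and whose axes are the flange's). Camera axes: x right, y down, z forward; pixel columns grow to the right and rows downward; lengths in m; the calibration is good to about 2 mm. A picture is of the moment at which its call begins: read the wrist's pose just before it. calibration takes no time and is no camera call.
- ctrl.close_job(): hands the job in; it is judged then, once.
The state is a dict: "clock": time; "joint_pos": joint angles; "qvel": joint speeds; "tau": joint torques, N m; "tool_pos": TCP position; "orientation": TCP orientation; "force": force on the tool from outside, world axes, zero at the start; "moment": the same for the moment, N m; "opening": finger opening in m; "gripper_force": force on a finger pad.
Only numpy, scipy, OpenCV 4.12 (cv2) and the standard library are available. Lean on these libraries where they do the work, as an engineer would, in place of code of your own. Each camera call takes 0.05 s, during which the arm holds its last target. There are 200 camera calls.

## Working session

There is one attempt and no reset: what is moved stays moved. The work goes in short steps, Python scripts to look and compute and a tool call to move; the robot and the scene stay as the last step left them, time stands still between calls to the robot, and variables do not carry over. Pictures are saved under pics/ and viewed, at most 10 in all, crops included, and the job is handed in when it is done.

Besides the shell and the picture viewer there is one more tool, called after "Call:" by a JSON object that holds its "op" and its "data", one argument or row to a line. arm_command: Moves the arm, as the interface text tells. Its arguments: {"type":"object","properties":{"steps":{"type":"array"}},"required":["steps"]}

```bash
mkdir -p pics
cat > h.py <<'E'
import numpy as np, cv2
from scipy.spatial.transform import Rotation as R
from plant import ctrl
def cam(n):
    c=ctrl.calibration(n); f=210/np.tan(np.radians(c["vertical_fov"])/2)
    if "rvec" in c:
        Rm=cv2.Rodrigues(np.array(c["rvec"],float))[0]; t=np.array(c["tvec"],float).ravel()
        T=np.eye(4); T[:3,:3]=Rm.T; T[:3,3]=-Rm.T@t
    else: T=tool()@np.array(c["hand_eye"])
    return f,c["cx"],c["cy"],T
def tool():
    o=ctrl.get_obs(); T=np.eye(4); T[:3,:3]=R.from_euler('xyz',o["orientation"],degrees=True).as_matrix(); T[:3,3]=o["tool_pos"]; return T
def cloud(n):
    k=cam(n); p,d=ctrl.snapshot(n); f,cx,cy,T=k
    v,u=np.mgrid[:420,:560]; P=np.stack([(u-cx)/f*d,(v-cy)/f*d,d],-1)@T[:3,:3].T+T[:3,3]
    P[d==0]=np.nan
    return p,P
def ray(k,u,v,z):
    f,cx,cy,T=k; r=T[:3,:3]@np.array([(u-cx)/f,(v-cy)/f,1]); o=T[:3,3]; return o+r*(z-o[2])/r[2]
def rel(pos,Rm):
    T=tool(); print('translation mm',(T[:3,:3].T@(np.array(pos)-T[:3,3])*1e3).round(1),'rot(5deg)',(R.from_matrix(T[:3,:3].T@Rm).as_rotvec(degrees=True)/5).round(2))
E
python3 - <<'E'
from h import *
print(ctrl.get_obs())
for n in("scene","top"):
    p,P=cloud(n); cv2.imwrite(f'pics/{n}0.png',p[...,::-1]); np.savez(f'{n}0.npz',p=p,P=P); print(ctrl.calibration(n))
print(ctrl.calibration("wrist"))
E
```

```text
{'clock': 0.0, 'joint_pos': array([ 8.60636716e+01,  2.05925389e+01,  6.32188603e-01, -1.90710240e-02,
       -7.01348635e+01, -1.65089517e+01]), 'qvel': array([0.05739485, 0.01294155, 0.03525446, 0.144689  , 0.03205055,
       0.10512588]), 'tau': array([ 3.24154826e-04, -5.82714415e+01,  2.93053883e+01,  6.99757263e+00,
        7.02723657e-03, -1.67411736e-04]), 'tool_pos': array([0.23561137, 0.63196414, 0.19660152]), 'orientation': array([ 1.79903617e+02, -9.87028014e-03, -2.04517672e+01]), 'force': array([-0.80049588, -0.35718471, -0.14224819]), 'moment': array([-0.04010441, -0.02872899, -0.06944865]), 'gripper_force': 0.0, 'opening': 0.08784011242888423}
{'vertical_fov': 46.483966327991006, 'cx': 275.43200453075275, 'cy': 219.64464578871522, 'rvec': array([ 1.77860199,  1.96383794, -0.66088858]), 'tvec': array([ 0.05565275, -0.35599928,  1.47810652])}
{'vertical_fov': 45.4546703753558, 'cx': 278.93560187060746, 'cy': 204.73984516363927, 'rvec': array([ 2.20178222, -2.15320514,  0.12348637]), 'tvec': array([-0.02118888,  0.54733309,  1.11088068])}
{'vertical_fov': 71.1415517932228, 'cx': 274.8246341545035, 'cy': 208.3370241000366, 'hand_eye': array([[-1.09422699e-04, -9.54502835e-01, -2.98201820e-01,
         8.02263459e-02],
       [ 9.99999955e-01, -2.14282699e-05, -2.98352805e-04,
         7.43336633e-04],
       [ 2.78388649e-04, -2.98201839e-01,  9.54502795e-01,
        -1.86991755e-01],
       [ 0.00000000e+00,  0.00000000e+00,  0.00000000e+00,
         1.00000000e+00]])}
```

View pics/scene0.png

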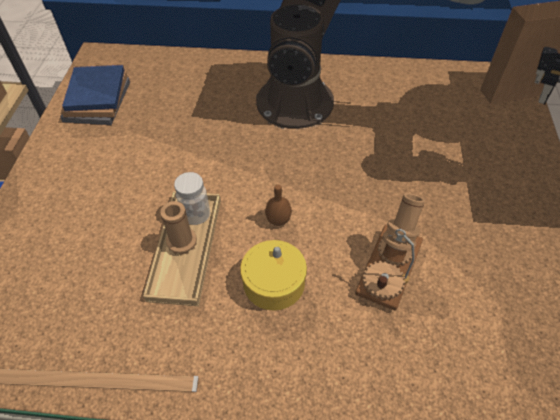

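View pics/top0.png

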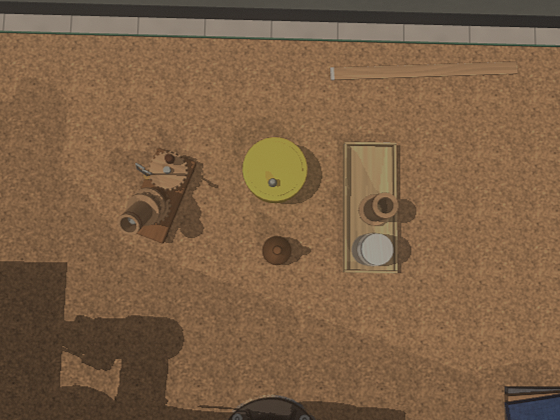

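The scene view shows the tall core with its top at (175,213), the jar at (190,190) and the free tray end near the bottom at (175,285). The small core is on the spindle at (408,215). In the top view the small core's open end is at (130,224), the wheel at (168,168), the tray spans (345-399, 143-272), the tall core's top is at (385,205) and the jar is at (376,249).

Run:
```python
from h import *
d=np.load('top0.npz'); p,P=d['p'],d['P']; k=cam("top"); print(k[3])
hsv=cv2.cvtColor(p,cv2.COLOR_RGB2HSV)
# tray: corners at rim height .028 
for uv in[(345,143),(398,143),(400,272),(345,272)]: print('tray',ray(k,*uv,.028).round(4))
def reg(u0,u1,v0,v1,z0,z1,name):
    S=P[v0:v1,u0:u1]; m=(S[...,2]>z0)&(S[...,2]<z1); q=S[m]
    r=cv2.minAreaRect((q[:,:2]*1000).astype(np.float32)); c,rad=cv2.minEnclosingCircle((q[:,:2]*1000).astype(np.float32))
    print(name,m.sum(),'rect',np.round(r[0],1),np.round(r[1],1),round(r[2],1),'circ',np.round(c,1),round(rad,1),'z',np.median(q[:,2]).round(4))
reg(335,410,135,280,.018,.036,'tray')
reg(355,405,185,230,.12,.16,'tallrim')
reg(350,405,225,275,.11,.15,'jar')
reg(230,320,125,215,.05,.08,'tin')
reg(255,300,230,270,.1,.16,'eggtop');reg(255,300,230,270,.02,.12,'egg')
reg(100,215,140,250,.022,.036,'board')
reg(100,215,140,250,.13,.24,'spool')
S=P[150:250,110:200]
for v in range(195,246,5): print(v,[ '%.0f'%(1000*x) for x in P[v,110:170:5,2]])
# camera check: table
print('table',np.nanmedian(P[300:330,300:400,2]), 'tool', P[205,384],P[224,130])
```

```text
[[ 0.02153097 -0.99488171  0.09872584  0.43531528]
 [-0.99964552 -0.0229699  -0.01346153  0.00634497]
 [ 0.01566035 -0.098401   -0.99502362  1.15954246]
 [ 0.          0.          0.          1.        ]]
tray [ 0.6938 -0.1579  0.028 ]
tray [ 0.6969 -0.2803  0.028 ]
tray [ 0.402  -0.2842  0.028 ]
tray [ 0.3994 -0.1604  0.028 ]
tray 1378 rect [ 549.7 -216. ] [300. 121.] 0.4 circ [ 549.4 -217.1] 160.3 z 0.0266
tallrim 389 rect [ 542.  -224.6] [52.2 52.8] 45.3 circ [ 541.5 -224.6] 27.4 z 0.135
jar 820 rect [ 452.1 -210.8] [63.9 65.1] 2.0 circ [ 451.5 -210.6] 32.9 z 0.1255
tin 3241 rect [623.9   4. ] [143.2 141.4] 1.3 circ [624.2   3.6] 72.5 z 0.0706
eggtop 73 rect [445.   -4.2] [17.6 19. ] 46.7 circ [445.2  -4.5] 9.8 z 0.1251
egg 618 rect [445.2  -4.5] [62.2 62.4] 1.4 circ [445.5  -4.7] 32.7 z 0.0635
board 1123 rect [565.  262.3] [ 95.4 199.9] 69.9 circ [564.6 259.9] 107.5 z 0.0293
spool 828 rect [537.4 275.3] [ 51.1 140.4] 78.8 circ [539.2 284.8] 70.4 z 0.1602
195 ['-1', '3', '-2', '-3', '-4', '128', '135', '131', '98', '99', '102', '56']
200 ['0', '-0', '-2', '-3', '118', '125', '124'
[... 155 characters left out ...]
64', '158', '143', '125', '120', '85', '52']
215 ['-5', '-2', '175', '183', '182', '176', '164', '147', '123', '112', '82', '50']
220 ['-1', '-0', '176', '149', '156', '180', '169', '146', '105', '105', '40', '28']
225 ['-3', '-1', '165', '154', '140', '139', '168', '99', '31', '30', '32', '28']
230 ['-0', '1', '163', '160', '158', '171', '32', '28', '26', '30', '31', '29']
235 ['-2', '-2', '1', '0', '-0', '3', '4', '25', '32', '33', '24', '22']
240 ['-2', '-3', '1', '-0', '-1', '3', '4', '3', '-2', '30', '28', '-2']
245 ['1', '2', '-1', '1', '1', '0', '-2', '-4', '-3', '-1', '0', '-2']
table -0.0005714882081537809 tool [ 0.54931576 -0.24109871  0.05885114] [0.49038093 0.29395879 0.13835685]
```

```bash
cat > w.py <<'E'
from h import *
yaw=np.radians(-20.1); X=np.array([np.cos(yaw),np.sin(yaw),0]); Y=np.array([-np.sin(yaw),np.cos(yaw),0]); Z=np.array([0,0,1.])
A=-.5*X+np.sqrt(.75)*Z; U=np.sqrt(.75)*X+.5*Z   # spindle axis, in-plane normal
seat=np.array([.5368,.2726,.088])
E
python3 - <<'E'
from w import *
from scipy.optimize import least_squares
Q=[]
for n in("top","scene"):
    P=np.load(n+'0.npz')['P'].reshape(-1,3); d=P-seat; s=d@A; r=np.hypot(d@Y,d@U)
    m=(s>36)&0|(s>.038)&(s<.094)&(r<.032)&(r>.017); print(n,m.sum()); Q.append(P[m])
def f(q,P):
    d=P-seat; s=d@A; return np.hypot(d@Y-q[0]-q[2]*(s-.05),d@U-q[1]-q[3]*(s-.05))-.023
for P in Q+[np.vstack(Q)]:
    o=least_squares(f,[0,0,0,0],args=(P,),loss='soft_l1',f_scale=.002); print((o.x*1e3).round(1),'rms',np.sqrt((o.fun**2).mean()))
P=np.vstack(Q); 
for n in("top","scene"):
    P=np.load(n+'0.npz')['P'].reshape(-1,3); d=P-seat; s=d@A; r=np.hypot(d@Y,d@U); m=(r<.03)&(r>.012)&(s<.12)&(s>.05); print('top s',np.percentile(s[m],[90,95,98]))
Rt=np.column_stack([U,-Y,-A]); rel(seat+A*.165,Rt); rel(seat+A*.06,Rt)
E
```

```text
top 470
scene 564
[ 533.7   45.6 -515.   -44.3] rms 4.0713512859212825e-11
[-2957.9 -1549.6   330.4   173.3] rms 2.0565486134607888e-11
[-3529.  -1773.5 -4713.6 -1932. ] rms 1.0017822212133194e-13
top s [0.09965025 0.10044024 0.10142203]
top s [0.10002198 0.10109346 0.10165492]
translation mm [325.3 232.1 -33.8] rot(5deg) [ 0.04  6.   -0.06]
translation mm [377.7 231.6  57.2] rot(5deg) [ 0.04  6.   -0.06]
```

Run:
```python
from w import *
from scipy.optimize import least_squares
Q=[]
for n in("top","scene"):
    P=np.load(n+'0.npz')['P'].reshape(-1,3); d=P-seat; s=d@A; r=np.hypot(d@Y,d@U)
    Q.append(P[(s>.038)&(s<.094)&(r<.032)&(r>.017)])
def f(q,P):
    d=P-seat; s=d@A; return np.hypot(d@Y-q[0]-q[2]*(s-.05),d@U-q[1]-q[3]*(s-.05))-.023
for P in Q+[np.vstack(Q)]:
    o=least_squares(f,[0,0,0,0],args=(P,),loss='soft_l1',f_scale=.002); print(len(P),(o.x*1e3).round(1),'rms',np.sqrt((o.fun**2).mean()))
```

```text
470 [-0.  -1.8 -9.5 38.9] rms 0.0025014666070644594
564 [ 0.2 -2.9 -7.6 -1. ] rms 0.0017170922804736028
1034 [  0.   -2.4 -14.9  13.6] rms 0.0023329287111938887
```

Call:
{"op": "arm_command", "data": {
  "steps": [
    {"translation":[45,32,-5],"rotation":[0,1.2,0],"claw":87},
    {"translation":[85,60,-10],"rotation":[0,2.5,0],"claw":87},
    {"translation":[125,90,-15],"rotation":[0,4,0],"claw":87},
    {"translation":[165,118,-20],"rotation":[0,5,0],"claw":87},
    {"translation":[205,146,-25],"rotation":[0,6,0],"claw":87}
  ]
}}

```text
clock: 0.6
tool_pos: [0.3756, 0.4251, 0.2223]
orientation: [180.0, -30.2, -20.3]
force: [0.9, 0.3, -0.2]
opening: 0.0864
gripper_force: 0.0
```

Run:
```python
from w import *
Rt=np.column_stack([U,-Y,-A]); c=seat-.002*U; rel(c+A*.165,Rt); rel(c+A*.062,Rt)
```

```text
translation mm [107.5  87.3  53.8] rot(5deg) [ 0.03 -0.04 -0.04]
translation mm [107.1  87.1 156.8] rot(5deg) [ 0.03 -0.04 -0.04]
```

Call:
{"op": "arm_command", "data": {
  "steps": [
    {"translation":[36,29,18],"rotation":[0,0,0],"claw":87},
    {"translation":[72,58,36],"rotation":[0,0,0],"claw":87},
    {"translation":[107.5,87,54],"rotation":[0,0,0],"claw":87},
    {"translation":[107.5,87,54],"rotation":[0,0,0],"claw":87},
    {"translation":[107.3,87,80],"rotation":[0,0,0],"claw":87}
  ]
}}

```text
clock: 1.1
tool_pos: [0.4704, 0.2992, 0.2093]
orientation: [-179.6, -30.0, -20.7]
force: [0.2, 1.4, 0.3]
opening: 0.0869
gripper_force: 0.0
```

Call:
{"op": "arm_command", "data": {
  "steps": [
    {"translation":[0,0,25],"rotation":[0,0,0],"claw":87},
    {"translation":[0,0,50],"rotation":[0,0,0],"claw":87},
    {"translation":[0,0,76],"rotation":[0,0,0],"claw":87},
    {"translation":[0,0,77],"rotation":[0,0,0],"claw":87},
    {"translation":[0,0,77],"rotation":[0,0,0],"claw":70}
  ]
}}

```text
clock: 1.6
tool_pos: [0.5055, 0.2844, 0.1397]
orientation: [179.9, -30.0, -20.4]
force: [1.3, -0.1, 0.1]
opening: 0.0826
gripper_force: 0.0
```

Run:
```python
from w import *
Rt=np.column_stack([U,-Y,-A]); c=seat-.002*U; rel(c+A*.062,Rt)
o=ctrl.get_obs();print(o["clock"],o["joint_pos"].round(1),o["force"].round(1),o["opening"])
```

```text
translation mm [ 1.1  0.4 -0.5] rot(5deg) [ 0.06 -0.   -0.06]
1.6 [ 64.2   7.6 -48.2  47.9 -42.2 -33.2] [ 1.3 -0.1  0.1] 0.08262420926286305
```

Call:
{"op": "arm_command", "data": {
  "steps": [
    {"translation":[0,0,0],"rotation":[0,0,0],"claw":30},
    {"translation":[0,0,0],"rotation":[0,0,0],"claw":30},
    {"translation":[0,0,0],"rotation":[0,0,0],"claw":30},
    {"translation":[0,0,0],"rotation":[0,0,0],"claw":30},
    {"translation":[0,0,0],"rotation":[0,0,0],"claw":30}
  ]
}}

```text
clock: 2.1
tool_pos: [0.5054, 0.2852, 0.1403]
orientation: [-180.0, -30.0, -20.4]
force: [-0.9, -0.2, 3.0]
opening: 0.0453
gripper_force: 30.1
```

Call:
{"op": "arm_command", "data": {
  "steps": [
    {"translation":[0,0,-10],"rotation":[0,0,0],"claw":30},
    {"translation":[0,0,-25],"rotation":[0,0,0],"claw":30},
    {"translation":[0,0,-45],"rotation":[0,0,0],"claw":30},
    {"translation":[0,0,-70],"rotation":[0,0,0],"claw":30},
    {"translation":[0,0,-95],"rotation":[0,0,0],"claw":30}
  ]
}}

```text
clock: 2.6
tool_pos: [0.4599, 0.3016, 0.2231]
orientation: [180.0, -29.9, -20.4]
force: [0.5, 1.3, -0.5]
opening: 0.0452
gripper_force: 30.0
```

Call:
{"op": "arm_command", "data": {
  "steps": [
    {"translation":[0,0,-25],"rotation":[0,0,0],"claw":30},
    {"translation":[0,0,-50],"rotation":[0,0,0],"claw":30},
    {"translation":[0,0,-70],"rotation":[0,0,0],"claw":30},
    {"translation":[0,0,-70],"rotation":[0,0,0],"claw":30},
    {"translation":[0,0,-70],"rotation":[0,0,0],"claw":30}
  ]
}}

```text
clock: 3.1
tool_pos: [0.4276, 0.3141, 0.2828]
orientation: [-180.0, -29.9, -20.4]
force: [-1.1, -0.4, -1.7]
opening: 0.0449
gripper_force: 30.0
```

Run:
```python
from w import *
o=ctrl.get_obs();print(o["clock"],o["joint_pos"].round(1),o["force"].round(1),o["opening"],o["tool_pos"],o["orientation"])
for n in("scene","top","wrist"):
    k=cam(n);p,P=cloud(n); np.savez(n+'1.npz',p=p,P=P,T=k[3]); f,cx,cy,T=k
    q=T[:3,:3].T@(seat+.03*A-T[:3,3]); u,v=f*q[0]/q[2]+cx,f*q[1]/q[2]+cy; print(n,u,v)
    if n=="wrist": w=p
    else: 
        u,v=int(u),int(v); c=p[max(v-60,0):v+40,max(u-50,0):u+50]; cv2.imwrite(f'pics/{n}1.png',cv2.resize(c,None,fx=4,fy=4,interpolation=cv2.INTER_CUBIC)[...,::-1])
cv2.imwrite('pics/wrist1.png',w[...,::-1])
a=cv2.imread('pics/scene1.png');b=cv2.imread('pics/top1.png'); cv2.imwrite('pics/both1.png',np.hstack([a,b]))
```

```text
3.1 [ 79.3  -2.2 -35.   32.4 -66.5 -25.4] [-1.1 -0.4 -1.7] 0.04489536576549346 [0.42756328 0.31405002 0.28275362] [-179.96442363  -29.93805118  -20.41505876]
scene 403.0089859842749 226.9581111919427
top 141.8611539291403 209.39158962692372
wrist 274.2648726723802 177.08755816333453
```

View pics/wrist1.png

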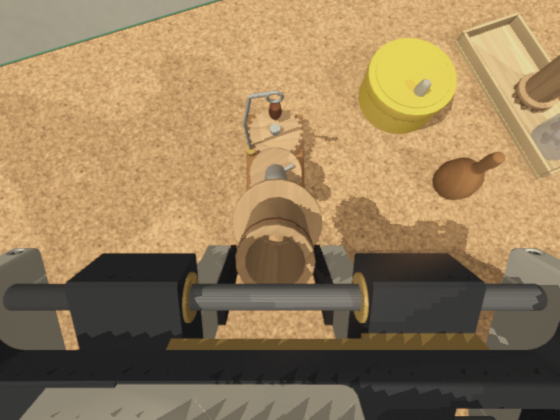

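View pics/both1.png

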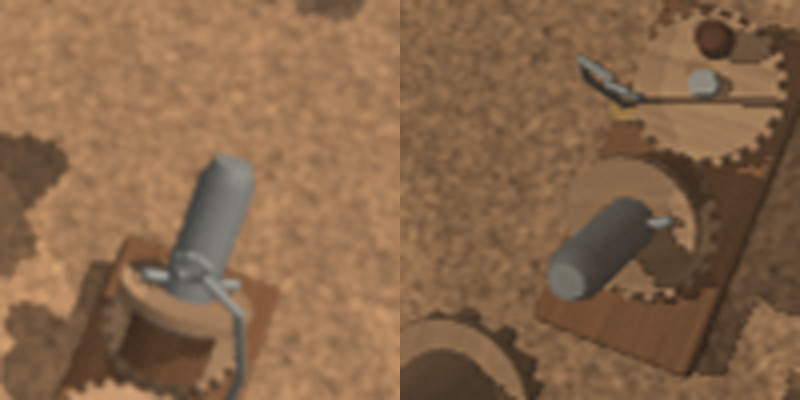

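The wrist view shows the small core held, and the spindle free of it with one pin end at about (293,168). In the top crop the pin end is at about full-image (161,204.5). In the scene crop the pin ends are at about full-image (389,234) and (413,237).

Run:
```python
from w import *
def hit(n,u,v):
    f,cx,cy,T=cam(n); r=T[:3,:3]@np.array([(u-cx)/f,(v-cy)/f,1]); o=T[:3,3]; c=seat+.007*A
    h=o+r*((c-o)@A)/(r@A); d=h-c; print(n,'U,Y mm',(d@U*1e3).round(1),(d@Y*1e3).round(1),'angle from U to Y',np.degrees(np.arctan2(d@Y,d@U)).round(1))
hit("top",161,204.5);hit("scene",389,234);hit("scene",413,237);hit("wrist",293,168)
Rt=np.column_stack([X,-Y,-Z])
rel([.6,-.216+.0,.33],Rt); rel([.637,-.216,.33],np.diag([1,-1,-1.]))
```

```text
top U,Y mm 14.6 -30.0 angle from U to Y -64.1
scene U,Y mm 9.1 -22.4 angle from U to Y -67.9
scene U,Y mm -21.0 26.8 angle from U to Y 128.1
wrist U,Y mm 8.3 -26.3 angle from U to Y -72.5
translation mm [323.5 435.7 131.9] rot(5deg) [ 0.04 -6.   -0.07]
translation mm [353.5 422.8 149.2] rot(5deg) [ 1.09 -5.93 -3.99]
```

Run:
```python
from w import *
rel([.637,-.216,.26],np.diag([1,-1,-1.]))
```

```text
translation mm [318.5 422.6 209.9] rot(5deg) [ 1.09 -5.93 -3.99]
```

Call:
{"op": "arm_command", "data": {
  "steps": [
    {"translation":[25,34,17],"rotation":[0.22,-1.19,-0.8],"claw":30},
    {"translation":[51,68,34],"rotation":[0.44,-2.37,-1.6],"claw":30},
    {"translation":[76,101,50],"rotation":[0.65,-3.56,-2.39],"claw":30},
    {"translation":[102,135,67],"rotation":[0.87,-4.74,-3.19],"claw":30},
    {"translation":[127,169,84],"rotation":[1.09,-5.93,-3.99],"claw":30}
  ]
}}

```text
clock: 3.75
tool_pos: [0.4898, 0.1558, 0.275]
orientation: [178.2, -6.7, -4.8]
force: [0.6, 0.7, -1.6]
opening: 0.0451
gripper_force: 30.0
```

Run:
```python
from w import *
o=ctrl.get_obs();print(o["clock"],o["joint_pos"].round(1),o["tool_pos"],o["orientation"])
rel([.637,-.216,.26],np.diag([1,-1,-1.]))
```

```text
3.75 [ 44.8  -1.1 -19.    6.7 -69.3  38.1] [0.48975541 0.15584608 0.27498927] [178.22655146  -6.65978121  -4.79565929]
translation mm [174.9 357.   46.6] rot(5deg) [ 0.41 -1.32 -0.98]
```

Call:
{"op": "arm_command", "data": {
  "steps": [
    {"translation":[20,41,5],"rotation":[0.1,-0.3,-0.2],"claw":30},
    {"translation":[41,83,11],"rotation":[0.2,-0.6,-0.5],"claw":30},
    {"translation":[61,125,16],"rotation":[0.3,-1,-0.7],"claw":30},
    {"translation":[82,167,22],"rotation":[0.4,-1.3,-1],"claw":30},
    {"translation":[102,208,27],"rotation":[0.4,-1.3,-1],"claw":30}
  ]
}}

```text
clock: 4.25
tool_pos: [0.5756, -0.0626, 0.2655]
orientation: [179.8, -0.0, -0.1]
force: [0.6, 0.3, -0.5]
opening: 0.0449
gripper_force: 30.0
```

Run:
```python
from w import *
rel([.637,-.216,.26],np.diag([1,-1,-1.]))
```

```text
translation mm [ 61.7 153.3   6. ] rot(5deg) [ 0.03 -0.01 -0.02]
```

Call:
{"op": "arm_command", "data": {
  "steps": [
    {"translation":[17,42,2],"rotation":[0,0,0],"claw":30},
    {"translation":[34,84,4],"rotation":[0,0,0],"claw":30},
    {"translation":[51,126,6],"rotation":[0,0,0],"claw":30},
    {"translation":[62,153,6],"rotation":[0,0,0],"claw":30},
    {"translation":[62,153,20],"rotation":[0,0,0],"claw":30}
  ]
}}

```text
clock: 4.75
tool_pos: [0.6379, -0.2172, 0.2467]
orientation: [179.8, -0.2, -0.3]
force: [-0.3, 0.9, -1.0]
opening: 0.0451
gripper_force: 30.0
```

Call:
{"op": "arm_command", "data": {
  "steps": [
    {"translation":[0,0,30],"rotation":[0,0,0],"claw":30},
    {"translation":[0,0,65],"rotation":[0,0,0],"claw":30},
    {"translation":[0,0,100],"rotation":[0,0,0],"claw":30},
    {"translation":[0,0,120],"rotation":[0,0,0],"claw":30},
    {"translation":[0,0,120],"rotation":[0,0,0],"claw":30}
  ]
}}

```text
clock: 5.25
tool_pos: [0.6342, -0.2126, 0.1228]
orientation: [179.9, 0.3, -0.1]
force: [-0.3, -0.2, -0.4]
opening: 0.0451
gripper_force: 30.0
```

Run:
```python
from w import *
o=ctrl.get_obs();print(o["clock"],o["joint_pos"].round(1),o["tool_pos"],o["orientation"],o["force"])
rel([.637,-.216,.059],np.diag([1,-1,-1.]))
p,P=cloud("top"); S=P[100:200,335:415]; m=(S[...,2]>.09); 
k=cam("wrist");p,P=cloud("wrist");cv2.imwrite('pics/wrist2.png',p[...,::-1])
```

```text
5.25 [ -1.8  23.1  -5.7   0.1 -61.5  91.7] [ 0.63417811 -0.2125648   0.1228419 ] [ 1.79906523e+02  2.52938572e-01 -9.40190526e-02] [-0.3139994  -0.16886422 -0.38577704]
translation mm [ 3.1  3.3 63.8] rot(5deg) [ 0.02  0.05 -0.02]
```

View pics/wrist2.png

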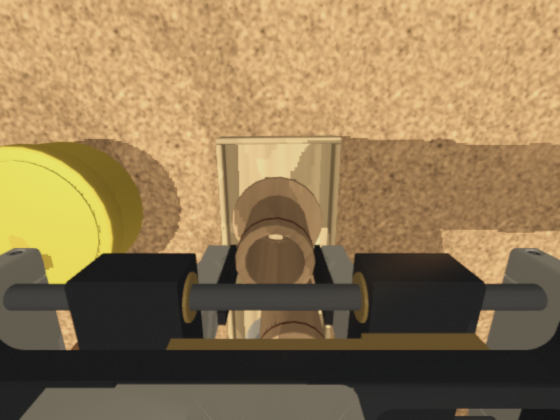

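The small core hangs over the free tray end, its flange at (277,215) centred between the tray walls (218-341).

Call:
{"op": "arm_command", "data": {
  "steps": [
    {"translation":[2,2,25],"rotation":[0,0,0],"claw":30},
    {"translation":[3,3,48],"rotation":[0,0,0],"claw":30},
    {"translation":[3,3,58],"rotation":[0,0,0],"claw":30},
    {"translation":[3,3,61],"rotation":[0,0,0],"claw":30},
    {"translation":[3,3,62],"rotation":[0,0,0],"claw":30}
  ]
}}

```text
clock: 5.85
tool_pos: [0.6414, -0.2164, 0.067]
orientation: [179.8, -0.3, -0.0]
force: [0.7, -0.0, -1.7]
opening: 0.0448
gripper_force: 30.0
```

Call:
{"op": "arm_command", "data": {
  "steps": [
    {"translation":[0,0,2],"rotation":[0,0,0],"claw":30},
    {"translation":[0,0,4],"rotation":[0,0,0],"claw":30},
    {"translation":[0,0,4],"rotation":[0,0,0],"claw":30}
  ]
}}

```text
clock: 6.15
tool_pos: [0.6409, -0.2163, 0.0622]
orientation: [179.8, -0.3, -0.0]
force: [-0.3, 0.1, -0.7]
opening: 0.0448
gripper_force: 30.0
```

Call:
{"op": "arm_command", "data": {
  "steps": [
    {"translation":[0,0,1.5],"rotation":[0,0,0],"claw":30},
    {"translation":[0,0,3],"rotation":[0,0,0],"claw":30},
    {"translation":[0,0,3],"rotation":[0,0,0],"claw":30}
  ]
}}

```text
clock: 6.45
tool_pos: [0.6408, -0.2164, 0.0588]
orientation: [179.8, -0.2, -0.0]
force: [0.2, -0.1, -1.3]
opening: 0.0451
gripper_force: 30.0
```

Call:
{"op": "arm_command", "data": {
  "steps": [
    {"translation":[0,0,1],"rotation":[0,0,0],"claw":30},
    {"translation":[0,0,2],"rotation":[0,0,0],"claw":30},
    {"translation":[0,0,2],"rotation":[0,0,0],"claw":30}
  ]
}}

```text
clock: 6.75
tool_pos: [0.6418, -0.2168, 0.0587]
orientation: [179.8, -0.4, -0.0]
force: [-1.5, 0.1, 8.9]
opening: 0.0452
gripper_force: 30.0
```

Call:
{"op": "arm_command", "data": {
  "steps": [
    {"translation":[0,0,0],"rotation":[0,0,0],"claw":87},
    {"translation":[0,0,0],"rotation":[0,0,0],"claw":87},
    {"translation":[0,0,0],"rotation":[0,0,0],"claw":87},
    {"translation":[0,0,0],"rotation":[0,0,0],"claw":87},
    {"translation":[0,0,0],"rotation":[0,0,0],"claw":87}
  ]
}}

```text
clock: 7.25
tool_pos: [0.6406, -0.2163, 0.0565]
orientation: [179.8, -0.2, -0.0]
force: [1.0, -0.3, 0.1]
opening: 0.0792
gripper_force: 0.0
```

Call:
{"op": "arm_command", "data": {
  "steps": [
    {"translation":[0,0,-30],"rotation":[0,0,0],"claw":87},
    {"translation":[0,0,-65],"rotation":[0,0,0],"claw":87},
    {"translation":[0,0,-100],"rotation":[0,0,0],"claw":87},
    {"translation":[0,0,-125],"rotation":[0,0,0],"claw":87},
    {"translation":[0,0,-125],"rotation":[0,0,0],"claw":87}
  ]
}}

```text
clock: 7.75
tool_pos: [0.6425, -0.2165, 0.1866]
orientation: [179.7, -0.6, -0.0]
force: [0.1, 1.2, -0.6]
opening: 0.0871
gripper_force: 0.0
```

Run:
```python
from w import *
o=ctrl.get_obs();print(o["clock"],o["opening"],o["tool_pos"],o["orientation"],o["force"])
rel([.542,-.2246,.185],np.diag([1,-1,-1.]))
k=cam("wrist");p,P=cloud("wrist");cv2.imwrite('pics/wrist3.png',p[...,::-1])
# rims: small core z~.096, tall z~.136
for lo,hi in((.09,.101),(.128,.144)):
    m=(P[...,2]>lo)&(P[...,2]<hi)&(P[...,0]>.5)&(abs(P[...,1]+.22)<.06); q=(P[m][:,:2]*1e3).astype(np.float32)
    print(lo,m.sum(),cv2.minEnclosingCircle(q) if len(q) else '', q.min(0),q.max(0),np.median(P[m][:,2]))
```

```text
7.75 0.0871368089260775 [ 0.6425477  -0.21653673  0.18664251] [ 1.79746994e+02 -6.29837442e-01 -1.58849403e-02] [ 0.09955227  1.20967653 -0.55370943]
translation mm [-100.6    8.1    0.6] rot(5deg) [ 0.05 -0.13 -0.  ]
0.09 1018 ((605.5681762695312, -225.20614624023438), 59.04048538208008) [ 551.1781  -250.05054] [ 663.96985 -196.55542] 0.09548421437037702
0.128 892 ((539.73779296875, -226.32431030273438), 26.966632843017578) [ 515.3025  -252.87761] [ 547.73126 -199.81143] 0.1355502897261586
```

View pics/wrist3.png

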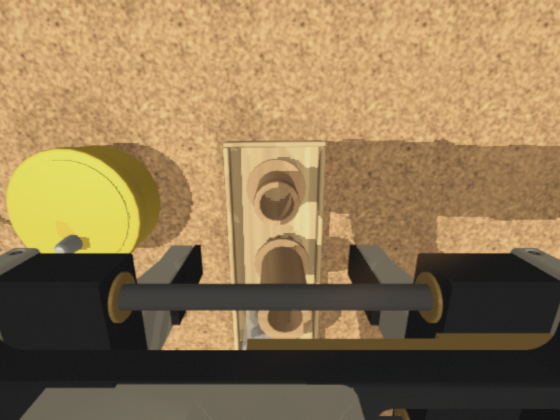

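The small core stands upright in the free end, its rim at (276,201). The tall core's rim is at (281,317).

Call:
{"op": "arm_command", "data": {
  "steps": [
    {"translation":[-35,3,0],"rotation":[0,0,0],"claw":87},
    {"translation":[-70,6,0],"rotation":[0.05,-0.1,0],"claw":87},
    {"translation":[-101,9,0],"rotation":[0.05,-0.1,0],"claw":87},
    {"translation":[-101,9,0],"rotation":[0.05,-0.1,0],"claw":87},
    {"translation":[-101,9,20],"rotation":[0.05,-0.1,0],"claw":87}
  ]
}}

```text
clock: 8.3
tool_pos: [0.5404, -0.2255, 0.1635]
orientation: [-180.0, 0.0, -0.0]
force: [-0.4, 0.2, 0.1]
opening: 0.0868
gripper_force: 0.0
```

Call:
{"op": "arm_command", "data": {
  "steps": [
    {"translation":[0,0,25],"rotation":[0,0,0],"claw":87},
    {"translation":[0,0,50],"rotation":[0,0,0],"claw":87},
    {"translation":[0,0,68],"rotation":[0,0,0],"claw":87},
    {"translation":[0,0,68],"rotation":[0,0,0],"claw":70},
    {"translation":[0,0,68],"rotation":[0,0,0],"claw":70}
  ]
}}

```text
clock: 8.8
tool_pos: [0.5391, -0.2249, 0.0931]
orientation: [-179.9, 0.4, -0.0]
force: [0.8, 0.1, 1.1]
opening: 0.0764
gripper_force: 0.0
```

Run:
```python
from w import *
o=ctrl.get_obs();print(o["clock"],o["joint_pos"].round(1),o["opening"],o["tool_pos"],o["orientation"],o["force"])
rel([.541,-.225,.098],np.diag([1,-1,-1.]))
```

```text
8.8 [ -3.5  17.4 -18.7  -0.1 -54.3  93.5] 0.07639272080737508 [ 0.53907968 -0.22490607  0.09311659] [-1.79929251e+02  3.56749276e-01 -3.15678412e-02] [0.80461065 0.12809998 1.06052904]
translation mm [ 1.9  0.1 -4.9] rot(5deg) [-0.01  0.07 -0.01]
```

Call:
{"op": "arm_command", "data": {
  "steps": [
    {"translation":[2,0,-4],"rotation":[0,0.07,0],"claw":70},
    {"translation":[2,0,-4],"rotation":[0,0.07,0],"claw":40},
    {"translation":[2,0,-4],"rotation":[0,0.07,0],"claw":40},
    {"translation":[2,0,-4],"rotation":[0,0.07,0],"claw":40},
    {"translation":[2,0,-4],"rotation":[0,0.07,0],"claw":40}
  ]
}}

```text
clock: 9.3
tool_pos: [0.5416, -0.2251, 0.0982]
orientation: [-179.9, -0.2, -0.0]
force: [-0.2, -1.2, 2.9]
opening: 0.0531
gripper_force: 30.0
```

Call:
{"op": "arm_command", "data": {
  "steps": [
    {"translation":[0,0,-20],"rotation":[0,0,0],"claw":40},
    {"translation":[0,0,-55],"rotation":[0,0,0],"claw":40},
    {"translation":[0,0,-100],"rotation":[0,0,0],"claw":40},
    {"translation":[0,0,-145],"rotation":[0,0,0],"claw":40},
    {"translation":[0,0,-190],"rotation":[0,0,0],"claw":40}
  ]
}}

```text
clock: 9.8
tool_pos: [0.5401, -0.2249, 0.2889]
orientation: [-179.9, -0.0, -0.1]
force: [2.1, -0.2, -2.4]
opening: 0.0531
gripper_force: 30.0
```

Run:
```python
from w import *
o=ctrl.get_obs();print(o["clock"],o["opening"],o["tool_pos"],o["orientation"],o["force"],o["gripper_force"])
T=tool(); ft=T[:3,3]+T[:3,2]*.085
k=cam("scene"); p,_=ctrl.snapshot("scene"); f,cx,cy,C=k; q=C[:3,:3].T@(ft-C[:3,3]); u,v=int(f*q[0]/q[2]+cx),int(f*q[1]/q[2]+cy); print(u,v)
cv2.imwrite('pics/foot.png',cv2.resize(p[v-35:v+35,u-40:u+40],None,fx=8,fy=8,interpolation=cv2.INTER_CUBIC)[...,::-1])
Rt=np.column_stack([U,-Y,-A]); rel(seat+A*.2,Rt)
```

```text
9.8 0.05312028044601825 [ 0.54012117 -0.22488521  0.28888751] [-1.79889820e+02 -2.84204352e-02 -5.05063529e-02] [ 2.08282204 -0.15862565 -2.44831384] 29.994829134084284
165 190
translation mm [-100.7 -533.6   34.1] rot(5deg) [-1.05  5.81  3.92]
```

View pics/foot.png

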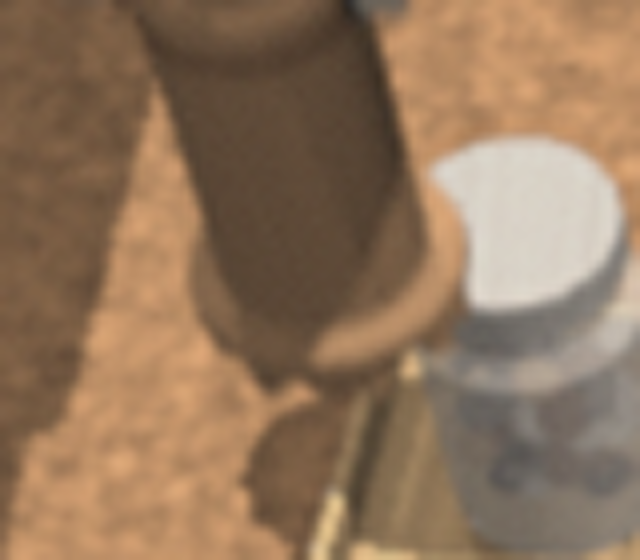

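The held core shows a likely notch gap at crop (293,387), full image (161.6,203.4).

Run:
```python
from w import *
T=tool(); k=cam("scene")
for uu in (158,161.6,180):
  for z in(.199,.205):
    h=ray(k,uu,203.4 if uu==161.6 else (202.5),z)-T[:3,3]; t=T[:3,:3].T@h; print(uu,z,'tool xy mm',(t*1e3).round(1),'angle x->y',np.degrees(np.arctan2(t[1],t[0])).round(1))
# pin in tool frame at Rt: x=U,y=-Y
print('pin angle in tool frame: about', 62,'-> mod 90',62%90)
```

```text
158 0.199 tool xy mm [25.8  8.1 99. ] angle x->y 17.5
158 0.205 tool xy mm [30.4  5.7 93.1] angle x->y 10.6
161.6 0.199 tool xy mm [27.4  0.2 99. ] angle x->y 0.4
161.6 0.205 tool xy mm [32.  -2.2 93.1] angle x->y -3.9
180 0.199 tool xy mm [ 21.6 -36.8  98.9] angle x->y -59.6
180 0.205 tool xy mm [ 26.3 -38.9  92.9] angle x->y -56.0
pin angle in tool frame: about 62 -> mod 90 62
```

Call:
{"op": "arm_command", "data": {
  "steps": [
    {"translation":[-8,-43,-8],"rotation":[-0.15,0.85,0.57],"claw":40},
    {"translation":[-16,-86,-12],"rotation":[-0.3,1.7,1.15],"claw":40},
    {"translation":[-24,-129,-12],"rotation":[-0.45,2.55,1.7],"claw":40},
    {"translation":[-32,-172,-12],"rotation":[-0.6,3.4,2.3],"claw":40},
    {"translation":[-40,-215,-12],"rotation":[-0.75,4.2,2.8],"claw":40}
  ]
}}

```text
clock: 10.35
tool_pos: [0.503, -0.026, 0.2997]
orientation: [178.7, -19.8, -13.2]
force: [1.2, 0.7, -0.9]
opening: 0.053
gripper_force: 30.0
```

Run:
```python
from w import *
Rt=np.column_stack([U,-Y,-A]); rel(seat+A*.2,Rt); print(tool()[:3,3])
```

```text
translation mm [-139.8 -310.1  -16.8] rot(5deg) [-0.31  2.01  1.27]
[ 0.50298981 -0.02603545  0.2996734 ]
```

Call:
{"op": "arm_command", "data": {
  "steps": [
    {"translation":[-17,-38,-6],"rotation":[-0.06,0.4,0.25],"claw":40},
    {"translation":[-35,-77,-12],"rotation":[-0.12,0.8,0.5],"claw":40},
    {"translation":[-52,-116,-18],"rotation":[-0.2,1.2,0.75],"claw":40},
    {"translation":[-70,-155,-18],"rotation":[-0.25,1.6,1],"claw":40},
    {"translation":[-87,-194,-18],"rotation":[-0.31,2,1.27],"claw":40}
  ]
}}

```text
clock: 10.85
tool_pos: [0.4628, 0.1832, 0.2825]
orientation: [180.0, -29.8, -20.0]
force: [0.8, 0.4, -1.7]
opening: 0.0531
gripper_force: 30.0
```

Run:
```python
from w import *
Rt=np.column_stack([U,-Y,-A]); rel(seat+A*.2,Rt); print(tool()[:3,3],ctrl.get_obs()["joint_pos"].round(1))
```

```text
translation mm [ -63.5 -109.5  -11.9] rot(5deg) [-0.01  0.03  0.02]
[0.46282534 0.18317282 0.28251175] [ 68.  -11.  -43.   34.4 -61.7 -15.7]
```

Call:
{"op": "arm_command", "data": {
  "steps": [
    {"translation":[-21,-37,-4],"rotation":[0,0,0],"claw":40},
    {"translation":[-42,-74,-8],"rotation":[0,0,0],"claw":40},
    {"translation":[-63.5,-109.5,-12],"rotation":[0,0.03,0],"claw":40},
    {"translation":[-63.5,-109.5,-12],"rotation":[0,0.03,0],"claw":40},
    {"translation":[-63.5,-109.5,-12],"rotation":[0,0.03,0],"claw":40}
  ]
}}

```text
clock: 11.35
tool_pos: [0.4435, 0.3058, 0.26]
orientation: [179.7, -29.9, -19.8]
force: [0.1, 0.1, -1.1]
opening: 0.053
gripper_force: 30.0
```

Run:
```python
from w import *
Rt=np.column_stack([U,-Y,-A]); rel(seat+A*.2,Rt)
# check core axis vs tool & spindle axis in wrist/top/scene depth
from scipy.optimize import least_squares
T=tool()
def f(q,P,rad):
    d=P-seat; s=d@A; return np.hypot(d@Y-q[0]-q[2]*(s-.14),d@U-q[1]-q[3]*(s-.14))-rad
def g(q,P,rad):
    d=P-seat; s=d@A; return np.hypot(d@Y-q[0],d@U-q[1])-rad
for n in("top","scene"):
    p,P=cloud(n); P=P.reshape(-1,3); d=P-seat; s=d@A; r=np.hypot(d@Y,d@U)
    Q=P[(s>.134)&(s<.19)&(r<.036)&(r>.02)]; o=least_squares(g,[0,0],args=(Q,.027),loss='soft_l1',f_scale=.002); print(n,'core',len(Q),(o.x*1e3).round(1))
    Q=P[(s>.015)&(s<.066)&(r<.022)&(r>.008)]; o=least_squares(g,[0,0],args=(Q,.015),loss='soft_l1',f_scale=.002); print(n,'spindle',len(Q),(o.x*1e3).round(1))
p,_=ctrl.snapshot("wrist"); cv2.imwrite('pics/wrist4.png',p[...,::-1])
```

```text
translation mm [-0.2 -0.9 -1.5] rot(5deg) [0.03 0.02 0.06]
top core 520 [-0.7 -4.2]
top spindle 202 [ 0.3 -0.5]
scene core 695 [-0.9 -4.2]
scene spindle 274 [ 0.8 -1.5]
```

View pics/wrist4.png

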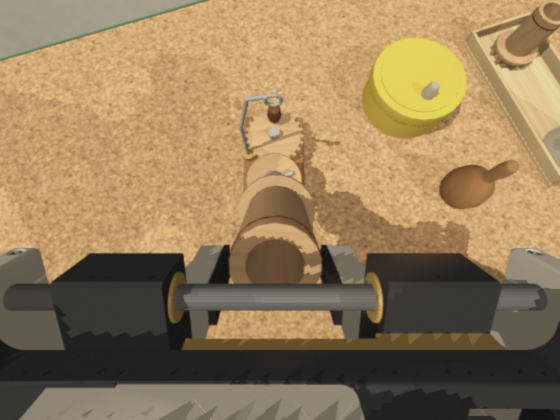

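The wrist view shows the core held with its bore at (275,262), nearly in line with the spindle at (275,175). The depth fit puts the core about 3 mm low and 1 mm aside of the spindle axis, so I correct for that and descend.

Call:
{"op": "arm_command", "data": {
  "steps": [
    {"translation":[2.5,-1.5,5],"rotation":[0,0,0],"claw":40},
    {"translation":[2.5,-1.5,15],"rotation":[0,0,0],"claw":40},
    {"translation":[2.5,-1.5,25],"rotation":[0,0,0],"claw":40},
    {"translation":[2.5,-1.5,33],"rotation":[0,0,0],"claw":40},
    {"translation":[2.5,-1.5,38],"rotation":[0,0,0],"claw":40}
  ]
}}

```text
clock: 12.0
tool_pos: [0.4648, 0.2985, 0.2284]
orientation: [179.7, -29.9, -19.9]
force: [-0.2, -0.4, -1.6]
opening: 0.053
gripper_force: 30.0
```

```bash
cat > st.py <<'E'
from w import *
o=ctrl.get_obs(); T=tool(); d=T[:3,3]-seat
print(o["clock"],'s %.1f U %.1f Y %.1f'%tuple(1e3*np.array([d@A,d@U,d@Y])),'F tool',(T[:3,:3].T@o["force"]).round(1),'M tool',(T[:3,:3].T@o["moment"]).round(2),'grip',o["opening"].round(4),'j6',o["joint_pos"][5].round(1),
 'axis err deg',np.degrees(np.array([T[:3,2]@U,T[:3,2]@Y])).round(2),'roll',np.degrees(np.arctan2(-T[:3,0]@Y,T[:3,0]@U)).round(1))
E
python3 st.py
```

```text
Traceback (most recent call last):
  File "st.py", line 3, in <module>
    print(o["clock"],'s %.1f U %.1f Y %.1f'%tuple(1e3*np.array([d@A,d@U,d@Y])),'F tool',(T[:3,:3].T@o["force"]).round(1),'M tool',(T[:3,:3].T@o["moment"]).round(2),'grip',o["opening"].round(4),'j6',o["joint_pos"][5].round(1),
                                                                                                                                                                           ^^^^^^^^^^^^^^^^^^
AttributeError: 'float' object has no attribute 'round'
```

```bash
sed -i 's/o\["opening"\].round(4)/round(o["opening"],4)/' st.py; python3 st.py
```

```text
12.0 s 159.9 U 3.9 Y -0.4 F tool [-0.8  0.4  1.3] M tool [ 0.01 -1.98 -0.03] grip 0.053 j6 -25.6 axis err deg [-0.08 -0.17] roll -0.2
```

Call:
{"op": "arm_command", "data": {
  "steps": [
    {"translation":[0,0,4],"rotation":[0,0,0],"claw":40},
    {"translation":[0,0,8],"rotation":[0,0,0],"claw":40},
    {"translation":[0,0,12],"rotation":[0,0,0],"claw":40}
  ]
}}

```text
clock: 12.3
tool_pos: [0.4702, 0.2975, 0.219]
orientation: [179.8, -29.9, -19.9]
force: [-0.5, 0.4, -2.3]
opening: 0.0534
gripper_force: 30.0
```

```bash
python3 st.py
```

```text
12.3 s 149.0 U 3.9 Y 0.5 F tool [-1.7 -0.2  1.7] M tool [-0.03 -1.99 -0.01] grip 0.0534 j6 -26.0 axis err deg [-0.08 -0.07] roll -0.2
```

Call:
{"op": "arm_command", "data": {
  "steps": [
    {"translation":[0,0,7],"rotation":[0,0,0],"claw":40},
    {"translation":[0,0,14],"rotation":[0,0,0],"claw":40},
    {"translation":[0,0,21],"rotation":[0,0,0],"claw":40},
    {"translation":[0,0,28],"rotation":[0,0,0],"claw":40},
    {"translation":[0,0,34],"rotation":[0,0,0],"claw":40}
  ]
}}

```text
clock: 12.8
tool_pos: [0.4862, 0.2913, 0.189]
orientation: [179.8, -29.9, -19.9]
force: [0.1, -0.4, -1.6]
opening: 0.0531
gripper_force: 30.0
```

```bash
python3 st.py
```

```text
12.8 s 114.5 U 3.8 Y 0.1 F tool [-0.6  0.3  1.5] M tool [-0.06 -1.96  0.04] grip 0.0531 j6 -27.7 axis err deg [-0.08 -0.1 ] roll -0.2
```

Call:
{"op": "arm_command", "data": {
  "steps": [
    {"translation":[0,0,4],"rotation":[0,0,0],"claw":40},
    {"translation":[0,0,8],"rotation":[0,0,0],"claw":40},
    {"translation":[0,0,11],"rotation":[0,0,0],"claw":40},
    {"translation":[0,0,12],"rotation":[0,0,0],"claw":40},
    {"translation":[0,0,13],"rotation":[0,0,0],"claw":40}
  ]
}}

```text
clock: 13.3
tool_pos: [0.4921, 0.2894, 0.1785]
orientation: [179.8, -29.9, -19.9]
force: [-1.4, 0.9, -0.3]
opening: 0.0533
gripper_force: 30.0
```

```bash
python3 st.py
```

```text
13.3 s 102.2 U 3.9 Y 0.4 F tool [-1.5 -0.4 -0.6] M tool [-0.13 -2.03 -0.04] grip 0.0533 j6 -28.4 axis err deg [-0.07 -0.07] roll -0.2
```

Call:
{"op": "arm_command", "data": {
  "steps": [
    {"translation":[0,0,1],"rotation":[0,0,0],"claw":40},
    {"translation":[0,0,1.5],"rotation":[0,0,0],"claw":40},
    {"translation":[0,0,1.5],"rotation":[0,0,0],"claw":40}
  ]
}}

```text
clock: 13.6
tool_pos: [0.493, 0.2896, 0.1783]
orientation: [179.9, -30.0, -19.9]
force: [-4.8, 0.3, 6.4]
opening: 0.0535
gripper_force: 30.1
```

```bash
python3 st.py
```

```text
13.6 s 101.7 U 4.5 Y 1.0 F tool [-0.8  1.3 -7.8] M tool [-1.13 -2.19  0.01] grip 0.0535 j6 -28.5 axis err deg [-0.02  0.  ] roll -0.1
```

Call:
{"op": "arm_command", "data": {
  "steps": [
    {"translation":[0,-0.1,0],"rotation":[0,0,-0.6],"claw":40},
    {"translation":[0,-0.2,0],"rotation":[0,0,-1.2],"claw":40},
    {"translation":[0,-0.3,0.2],"rotation":[0,0,-1.8],"claw":40},
    {"translation":[0,-0.4,0.2],"rotation":[0,0,-2.4],"claw":40},
    {"translation":[0,-0.5,0.2],"rotation":[0,0,-3],"claw":40}
  ]
}}

```text
clock: 14.1
tool_pos: [0.4934, 0.2902, 0.1785]
orientation: [171.4, -28.8, -2.6]
force: [-4.6, 0.5, 7.9]
opening: 0.0535
gripper_force: 30.1
```

```bash
python3 st.py
```

```text
14.1 s 101.7 U 4.7 Y 1.6 F tool [-0.2  1.1 -9.1] M tool [-0.47 -1.95  0.12] grip 0.0535 j6 -13.4 axis err deg [-0.    0.02] roll -15.2
```

Call:
{"op": "arm_command", "data": {
  "steps": [
    {"translation":[0,-0.1,0],"rotation":[0,0,-0.6],"claw":40},
    {"translation":[0,-0.2,0],"rotation":[0,0,-1.2],"claw":40},
    {"translation":[0,-0.3,0],"rotation":[0,0,-1.8],"claw":40},
    {"translation":[0,-0.3,0],"rotation":[0,0,-1.8],"claw":40}
  ]
}}

```text
clock: 14.5
tool_pos: [0.4935, 0.2911, 0.1783]
orientation: [166.7, -27.1, 7.4]
force: [-4.0, 1.1, 5.9]
opening: 0.0531
gripper_force: 30.0
```

```bash
python3 st.py
```

```text
14.5 s 101.8 U 4.4 Y 2.5 F tool [-0.7  0.  -7.2] M tool [ 0.57 -1.67 -0.09] grip 0.0531 j6 -4.4 axis err deg [-0.03  0.08] roll -24.3
```

Call:
{"op": "arm_command", "data": {
  "steps": [
    {"translation":[0,-0.1,0.2],"rotation":[0,0,-0.6],"claw":40},
    {"translation":[0,-0.1,0.2],"rotation":[0,0,-1.2],"claw":40},
    {"translation":[0,-0.1,0.2],"rotation":[0,0,-1.8],"claw":40},
    {"translation":[0,-0.1,0.2],"rotation":[0,0,-1.8],"claw":40}
  ]
}}

```text
clock: 14.9
tool_pos: [0.4933, 0.2917, 0.178]
orientation: [162.6, -24.7, 17.0]
force: [-5.2, 1.7, 5.3]
opening: 0.0534
gripper_force: 30.0
```

```bash
python3 st.py
```

```text
14.9 s 101.7 U 4.0 Y 3.0 F tool [-1.8 -1.  -7.3] M tool [ 1.51 -2.29 -0.01] grip 0.0534 j6 4.5 axis err deg [-0.06  0.14] roll -33.3
```

Call:
{"op": "arm_command", "data": {
  "steps": [
    {"translation":[0,0,0],"rotation":[0,0,-0.6],"claw":40},
    {"translation":[0,0,0.2],"rotation":[0,0,-1.2],"claw":40},
    {"translation":[0,0,0.2],"rotation":[0,0,-1.8],"claw":40},
    {"translation":[0,0,0.2],"rotation":[0,0,-1.8],"claw":40}
  ]
}}

```text
clock: 15.3
tool_pos: [0.4932, 0.2921, 0.1778]
orientation: [159.0, -21.8, 26.3]
force: [-8.6, 2.6, 6.3]
opening: 0.0532
gripper_force: 30.0
```

```bash
python3 st.py
```

```text
15.3 s 101.6 U 3.7 Y 3.4 F tool [-3.7 -2.7 -9.9] M tool [ 2.44 -2.77  0.07] grip 0.0532 j6 13.5 axis err deg [-0.09  0.19] roll -42.2
```

Call:
{"op": "arm_command", "data": {
  "steps": [
    {"translation":[-1.1,-1,0],"rotation":[0,0,0],"claw":40},
    {"translation":[-1.1,-1,0],"rotation":[0,0,-0.6],"claw":40},
    {"translation":[-1.1,-1,0],"rotation":[0,0,-1.2],"claw":40},
    {"translation":[-1.1,-1,0],"rotation":[0,0,-1.8],"claw":40},
    {"translation":[-1.1,-1,0],"rotation":[0,0,-1.8],"claw":40}
  ]
}}

```text
clock: 15.8
tool_pos: [0.492, 0.2923, 0.1772]
orientation: [155.9, -18.3, 35.1]
force: [-9.9, 1.7, 7.8]
opening: 0.0531
gripper_force: 30.0
```

```bash
python3 st.py
```

```text
15.8 s 101.7 U 2.3 Y 3.1 F tool [ -4.3  -2.6 -11.7] M tool [ 2.53 -2.73  0.08] grip 0.0531 j6 22.3 axis err deg [-0.08  0.17] roll -51.2
```

Call:
{"op": "arm_command", "data": {
  "steps": [
    {"translation":[0,0,0],"rotation":[0,0,-0.6],"claw":40},
    {"translation":[0,0,0],"rotation":[0,0,-1.2],"claw":40},
    {"translation":[0,0,0],"rotation":[0,0,-1.8],"claw":40},
    {"translation":[0,0,0],"rotation":[0,0,-2.4],"claw":40},
    {"translation":[0,0,0],"rotation":[0,0,-2.4],"claw":40}
  ]
}}

```text
clock: 16.3
tool_pos: [0.4919, 0.2909, 0.176]
orientation: [152.8, -13.0, 46.3]
force: [-1.5, 2.0, -0.6]
opening: 0.053
gripper_force: 30.0
```

```bash
python3 st.py
```

```text
16.3 s 100.4 U 2.0 Y 1.7 F tool [ 0.2 -2.5 -0.5] M tool [ 2.42 -0.92 -0.07] grip 0.053 j6 34.3 axis err deg [-0.09 -0.01] roll -63.2
```

Call:
{"op": "arm_command", "data": {
  "steps": [
    {"translation":[0,0,1],"rotation":[0,0,0],"claw":40},
    {"translation":[0,0,2],"rotation":[0,0,0],"claw":40},
    {"translation":[0,0,3],"rotation":[0,0,0],"claw":40},
    {"translation":[0,0,3],"rotation":[0,0,0],"claw":40}
  ]
}}

```text
clock: 16.7
tool_pos: [0.4936, 0.2905, 0.1736]
orientation: [152.8, -13.0, 46.2]
force: [-3.8, 3.1, 3.0]
opening: 0.0534
gripper_force: 30.0
```

```bash
python3 st.py
```

```text
16.7 s 97.5 U 2.3 Y 1.9 F tool [ 0.3 -3.  -4.9] M tool [ 2.77 -0.81 -0.27] grip 0.0534 j6 34.0 axis err deg [-0.07 -0.  ] roll -63.2
```

Call:
{"op": "arm_command", "data": {
  "steps": [
    {"translation":[0,0,1],"rotation":[0,0,-0.5],"claw":40},
    {"translation":[0,0,2.5],"rotation":[0,0,-0.6],"claw":40},
    {"translation":[0,0,4],"rotation":[0,0,-0.6],"claw":40},
    {"translation":[0,0,5],"rotation":[0,0,-0.6],"claw":40},
    {"translation":[0,0,5],"rotation":[0,0,-0.6],"claw":40}
  ]
}}

```text
clock: 17.2
tool_pos: [0.4958, 0.2893, 0.1693]
orientation: [152.2, -11.7, 48.9]
force: [-9.5, 2.4, 5.5]
opening: 0.0535
gripper_force: 30.0
```

```bash
python3 st.py
```

```text
17.2 s 92.6 U 2.4 Y 1.6 F tool [-3.2 -4.8 -9.6] M tool [ 3.59 -2.   -0.08] grip 0.0535 j6 36.6 axis err deg [-0.06 -0.02] roll -66.1
```

Call:
{"op": "arm_command", "data": {
  "steps": [
    {"translation":[-0.4,-0.9,0.5],"rotation":[0,0,0],"claw":40},
    {"translation":[-0.4,-0.9,1.2],"rotation":[0,0,0],"claw":40},
    {"translation":[-0.4,-0.9,1.2],"rotation":[0,0,0],"claw":40}
  ]
}}

```text
clock: 17.5
tool_pos: [0.496, 0.2899, 0.1692]
orientation: [152.2, -11.7, 48.9]
force: [-13.3, 1.1, 14.3]
opening: 0.0528
gripper_force: 30.0
```

```bash
python3 st.py
```

```text
17.5 s 92.5 U 2.3 Y 2.2 F tool [ -4.9  -2.2 -18.9] M tool [ 2.56 -2.58 -0.05] grip 0.0528 j6 36.4 axis err deg [0.02 0.05] roll -66.1
```

Call:
{"op": "arm_command", "data": {
  "steps": [
    {"translation":[0,0,-1.5],"rotation":[0,0,0],"claw":87},
    {"translation":[0,0,-1.5],"rotation":[0,0,0],"claw":87},
    {"translation":[0,0,-1.5],"rotation":[0,0,0],"claw":87},
    {"translation":[0,0,-1.5],"rotation":[0,0,0],"claw":87},
    {"translation":[0,0,-1.5],"rotation":[0,0,0],"claw":87}
  ]
}}

```text
clock: 18.0
tool_pos: [0.4949, 0.2888, 0.1684]
orientation: [152.2, -11.5, 48.9]
force: [0.7, 0.1, 0.2]
opening: 0.0847
gripper_force: 0.0
```

Call:
{"op": "arm_command", "data": {
  "steps": [
    {"translation":[0,0,-15],"rotation":[0,0,0],"claw":87},
    {"translation":[0,0,-40],"rotation":[0,0,0],"claw":87},
    {"translation":[0,0,-75],"rotation":[0,0,0],"claw":87},
    {"translation":[0,0,-110],"rotation":[0,0,0],"claw":87},
    {"translation":[0,0,-110],"rotation":[0,0,0],"claw":87}
  ]
}}

```text
clock: 18.5
tool_pos: [0.4431, 0.311, 0.2681]
orientation: [152.3, -11.9, 49.0]
force: [0.1, 0.6, 0.4]
opening: 0.0869
gripper_force: 0.0
```

```bash
python3 st.py
python3 - <<'E'
from w import *
from scipy.optimize import least_squares
def g(q,P,rad):
    d=P-seat; return np.hypot(d@Y-q[0],d@U-q[1])-rad
for n in("top","scene"):
    p,P=cloud(n); P=P.reshape(-1,3); d=P-seat; s=d@A; r=np.hypot(d@Y,d@U)
    m=(r<.034)&(r>.014)&(s<.16)&(s>.1)
    print(n,'top s',np.percentile(s[m],[90,95,98]) if m.any() else None)
    for a,b in((.03,.075),(.08,.125)):
        Q=P[(s>a)&(s<b)&(r<.036)&(r>.02)]; o=least_squares(g,[0,0],args=(Q,.027),loss='soft_l1',f_scale=.002); print(len(Q),(o.x*1e3).round(1))
    if n=="top": cv2.imwrite('pics/top9.png',p[...,::-1])
E
```

```text
18.5 s 206.5 U 2.4 Y 3.8 F tool [ 0.6 -0.1 -0.4] M tool [ 1.44 -0.62 -0.03] grip 0.0869 j6 41.3 axis err deg [-0.06  0.3 ] roll -66.1
top top s [0.13087027 0.13137027 0.1318948 ]
324 [ 0.3 -2.3]
383 [ 0.2 -2.1]
scene top s [0.13135835 0.13173782 0.13205874]
495 [ 0.9 -3.1]
553 [ 0.7 -3. ]
```

View pics/top9.png

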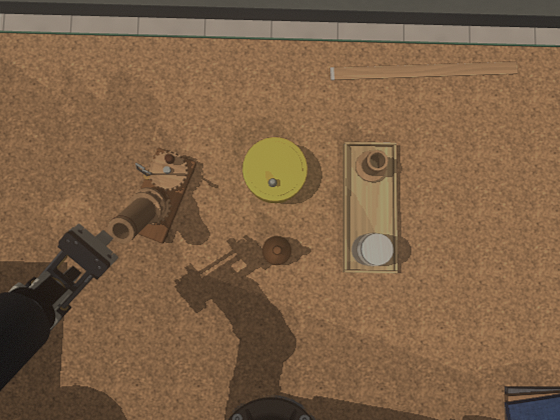

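The tall core's top is about 131 mm along the axis from the seat (130 is home) and in line with the spindle. It appears at (122,230) in the top view, the small core stands at (376,160) in the free end, and the tin, egg and jar have not moved.

```bash
python3 -c "
from plant import ctrl
print(ctrl.close_job())"
```

```text
the job is handed in; nothing more can be done
None
```

The job is handed in: the small core stands upright in the tray's free end, and the tall core sits within about 1 mm of fully home on the spindle and is released; the jar, tin and egg were left in place.

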